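# Sleeve a filter's port and wedge the filter flush for test

## Task

Slide the copper-coloured sleeve down over the upright brass port of the silver filter box until it sits on the box, and let go of it. Then take the yellow wedge from its stand and slide it, slope towards the box, down into the one gap between the box and the dark stops that is wide enough, until the box is pressed flush against the blue fence along its whole length, and finish there still gripping the wedge so the box stays pressed firmly. Leave the mouse, screwdriver and brass adapter alone.

Things in the scene. Friction and masses are not known exactly. Their poses are not given: they have to be found in the camera images.
- filter_box: Silver filter box, 60 (x) x 120 (y) x 38 mm high, 0.5 kg or so, loose, slippery (friction about 0.12 against everything). It lies flat on the fixture plate between fence (+x side) and stops (-x side), 4 to 5 mm short of the fence and up to 0.02 rad askew. Origin: centre of its underside; z up.
- port_base (a point): Foot of the port: the point on the top face of the filter box (38 mm above its underside, 8 mm to +x of its centre) where the brass port stands up. The port is a cylinder 12 mm in diameter, 32 mm tall, its top 3 mm coned.
- box_corner_left (a point): Point on the filter box's fence-side (+x) face, at its +y end, 10 mm above its underside.
- box_corner_right (a point): The same at the -y end of that face.
- sleeve: Copper-coloured ring, outside diameter 26 mm, bore 15 mm, 30 mm tall, about 0.08 kg, standing upright on the bench. Origin: centre of its lower end; z along the bore. Seated, its origin lies at port_base.
- wedge: Yellow plastic wedge with a grip head, 80 mm tall, 0.09 kg, upright in its stand. Origin: bottom, mid-width, on the flat upright back face (plane x = 0); z up. The other (+x) face slopes: 9 mm thick at the bottom, growing 0.35 mm per mm up to 23 mm at z = 40 mm. This taper is 30 mm wide (y), slippery (friction about 0.12). The head is above it.
- wedge_head (a point): Centre of the wedge's head, 60 mm above the wedge's origin and 11.5 mm to its +x. The head is a block 23 (x) x 44 (y) x 40 mm (z = 40 to 80 mm of the wedge) with ordinary grip; nothing stands beside it. At the start the wedge's slope faces away from the robot, turned by up to 0.4 rad (the fixture: fence away from the robot, up to 0.3 rad).
- stand: Black fixed stand, 60 x 70 mm foot, 44 mm tall, on either side of the fixture. Origin: centre of its underside. The wedge hangs in its pocket by the head's underside, axes parallel to the stand's, wedge origin at x = -11.5 mm, y = 0, z = 4 mm in the stand's frame. Lift it straight up 45 mm or more to clear.
- fixture: Grey fixed base plate of the fixture, 130 (x) x 200 (y) x 10 mm. Origin: centre of its underside; fence and stops stand on it, their axes parallel to its own.
- fence: Blue fixed fence on the fixture's +x side, 150 mm long (y), 30 mm high, 12 mm thick. Origin: on the fixture plate's top, mid-length, on the face that looks to the box (the plane x = 0; the box lies at negative x).
- wide_stop: Dark steel fixed stop, 35 high, 39.5 mm wide (y); face to the box at x = +18 mm. Gap to the box 19 mm when flush, 12.5 to 15 mm at first: only here the wedge enters. It jams with its bottom 5 to 10 mm above the plate, box flush; press it down with 8 to 20 N and keep pushing: let go, it can creep up. Origin: on the plate, mid-width. The three stops stand side by side, 40 mm apart, in any order.
- narrow_stop_a: As wide_stop, but its face is 11 mm nearer the box (x = +29 mm): gap 8 mm when the box is flush, too narrow for the wedge.
- narrow_stop_b: The same as narrow_stop_a.
- mouse: Black computer mouse, 60 x 102 x 30 mm, loose bystander. Origin: centre of its underside.
- screwdriver: Screwdriver lying on the bench, loose bystander.
- adapter: Small brass coaxial adapter, 22 mm in diameter, 26 mm tall, standing on the bench, loose bystander. Origin: centre of its underside.

How it is judged:
By the outcome, as a careful person would: the job done as asked, in the order asked, and still so for the second after the job is handed in, while the arm keeps its last pose, push and grip.
It also fails if it takes over 61 s, if anything falls off the work surface, if the arm or the gripper's body presses on something with over 40 N, if the wrist force passes 120 N, or if a joint passes its speed limit or range.

## Robot

A 6-joint arm with a two-finger parallel gripper is mounted at the origin on the work surface. World frame = base frame: x ahead of the robot, y to its left, z up, the work surface at z = 0. Lengths are in m, angles in rad, forces in N, time in s.
With the tool pointing down it reaches from about 0.325 to 0.85 m from the base axis. Payload 15.5 kg.
Tool frame: the origin (TCP) lies at the very end of the fingers, on their centre line; the grasp point (between the pads) lies 19 mm behind it (manip.grasp_offset is the distance from the TCP to the grasp point, in m); z points along the fingers, y is the line along which they close (so a half turn about z gives the same grasp; the last joint's range is limited). The gripper opens to 91 mm and grips with 3 to 60 N. Pads are 32 mm wide; open, the fingers measure 118 mm over their backs; the gripper's body (76 mm by 178 mm) begins 60 mm behind the grasp point.
Start: joints at [1.139, 0.494, 1.345, -0, 1.302, -0.096], TCP at [0.206, 0.59, 0.214] pointing down, gripper open.
Joint ranges: [-2.91, 2.91], [-0.82, 2.16], [0.22, 2.67], [-1.22, 4.37], [0.12, 2.79], [-3.08, 3.08]. Speed limits (rad/s): [1.89, 1.89, 2.57, 3.01, 3.01, 3.01].

## Interface

Orientations are given as a unit quaternion [x, y, z, w].
In Python, from workcell import manip, eoat, planner, viewer, order, sensors gives the robot as it stands. Calls block until the motion is done:
- manip.goto(position, orientation): joint-space move of the TCP to a pose.
- manip.move_linear(position, vel=0.15, orientation=None, force_limit=None): straight line of the TCP; orientation=None keeps the orientation; vel is the mean speed in m/s. With force_limit (N) it stops when the force on the tool has changed by that much, and returns True; else False.
- manip.set_joints(angles): joint-space move.
- eoat.open_gripper() and eoat.close_gripper(): open the fingers fully, or close them until they stop; the grip force is fixed at half the most.
- manip.dwell(seconds).
- planner.inverse_kinematics(position, orientation): joint angles nearest the present ones, or None.
- viewer.get_image(name): name is "scene" or "top"; returns a dict with "img" (420x560x3 uint8, red, green, blue), "range_z" (420x560 float32, m along the optical axis (not along the pixel's ray), 0 where there is no reading), "K" (3x3 intrinsics, pixels), "distortion" ([k1, k2, p1, p2, k3] as OpenCV has them; the pictures are not rectified), "eye" and "attitude" of the camera in the world. Camera axes: x right, y up, looking along -z (the intrinsics and any distortion apply to the point x, -y, -z); pixel columns grow to the right and rows downward; lengths in m; the calibration is good to about 2 mm. A picture is of the moment at which its call begins.
A pose or a line that the arm cannot do raises manip.Unreachable and nothing moves.
- order.job_done(): hands the job in; it is judged then, once.
Readings, each from a call of its own:
- sensors.read_time_s(): time.
- sensors.read_qpos(): joint angles.
- sensors.read_joint_vel(): joint speeds.
- sensors.read_joint_torque(): joint torques, N m.
- sensors.read_tcp_pos(): TCP position.
- sensors.read_eef_rot(): TCP orientation.
- sensors.read_contact_force(): force on the tool from outside, world axes, zero at the start.
- sensors.read_moment(): the same for the moment, N m.
- sensors.read_gripper_width(): finger opening in m.
- sensors.read_grasp_force(): force on a finger pad.
Only numpy, scipy, OpenCV 4.12 (cv2) and the standard library are available. Lean on these libraries where they do the work, as an engineer would, in place of code of your own. Each camera call takes 0.05 s, during which the arm holds its last target. There are 200 camera calls.

## Working session

There is one attempt and no reset: what is moved stays moved. The work goes in short steps, each a Python script; the robot and the scene stay as the last script left them, time stands still between calls to the robot, and variables do not carry over. Pictures are saved under pics/ and viewed, at most 10 in all, crops included, and the job is handed in when it is done.

```bash
mkdir -p pics; ls; cat > h.py <<'E'
import numpy as np, cv2
from scipy.spatial.transform import Rotation as R
from workcell import manip, eoat, planner, viewer, order, sensors
def shot(n):
    d=viewer.get_image(n); return d
def att(d):
    a=np.array(d["attitude"],float)
    return a if a.shape==(3,3) else R.from_quat(a).as_matrix()
def rays(d,uv):
    p=cv2.undistortPoints(np.array(uv,float).reshape(-1,1,2),np.array(d["K"],float),np.array(d["distortion"],float)).reshape(-1,2)
    return np.c_[p[:,0],-p[:,1],-np.ones(len(p))]@att(d).T   # unit range_z
def onplane(d,uv,z):
    r=rays(d,uv); e=np.array(d["eye"]); return e+r*((z-e[2])/r[:,2])[:,None]
def cloud(d):
    h,w=d["range_z"].shape; v,u=np.mgrid[:h,:w]
    r=rays(d,np.c_[u.ravel(),v.ravel()]); z=d["range_z"].ravel()
    P=np.array(d["eye"])+r*z[:,None]; P[z==0]=np.nan
    return P.reshape(h,w,3)
def down(yaw):  # tool z down, tool y axis (closing line) at yaw from world x... closing dir=(cos,sin)
    y=np.array([np.cos(yaw),np.sin(yaw),0]); z=np.array([0,0,-1.]); x=np.cross(y,z)
    return R.from_matrix(np.c_[x,y,z]).as_quat()
E
python3 - <<'E'
from h import *
for n in("scene","top"):
    d=shot(n); cv2.imwrite(f"pics/{n}0.png",d["img"][:,:,::-1]); print(n,d["K"],d["distortion"],d["eye"],d["attitude"])
print(sensors.read_time_s(),sensors.read_eef_rot())
E
```

```text
pics
scene [[496.99185697   0.         277.27624637]
 [  0.         496.99185697 214.81441544]
 [  0.           0.           1.        ]] [-0.15006959  0.          0.          0.          0.        ] [1.21135256 0.52379513 0.60135902] [0.20262343 0.42739397 0.79926674 0.37074361]
top [[416.91507823   0.         278.71864858]
 [  0.         416.91507823 206.27542527]
 [  0.           0.           1.        ]] [-0.07994812  0.          0.          0.          0.        ] [0.39509386 0.00394721 0.93355673] [-0.05227148  0.06394662  0.71433272 -0.69491531]
0.1 [ 1.67142840e-01  9.85932558e-01 -4.94883408e-04 -1.29193663e-04]
```

View pics/scene0.png

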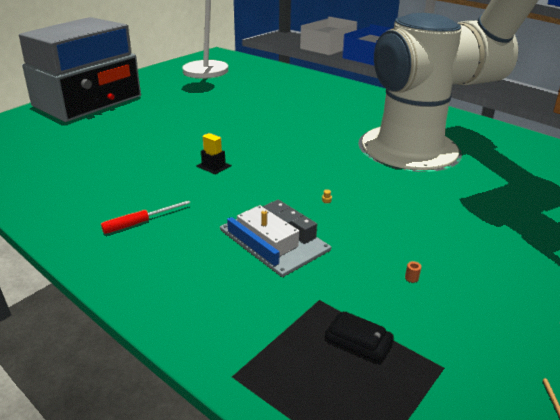

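View pics/top0.png

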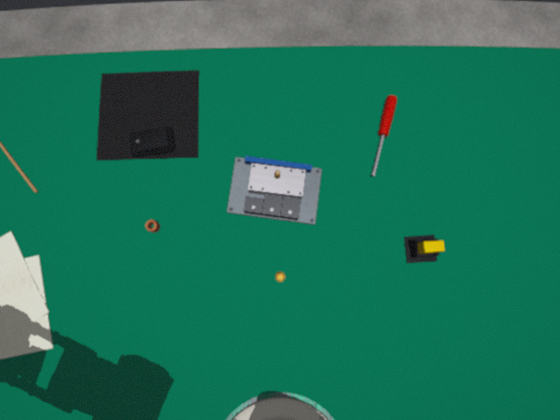

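The scene view shows the wedge and stand at (212,152), the fixture at (275,235) and the sleeve at (413,271). In the top view, the sleeve is at (151,226), the port at (277,174), the stops at y≈207, and the wedge and stand at (428,247). I'll crop in for detail.

```bash
python3 - <<'E'
from h import *
a=shot("top")["img"][150:230,220:330]; b=shot("scene")["img"][190:280,215:335]
a=cv2.resize(a,(800,582),interpolation=cv2.INTER_CUBIC)[:, :, ::-1]
b=cv2.resize(b,(800,600),interpolation=cv2.INTER_CUBIC)[:, :, ::-1]
cv2.imwrite("pics/a.png",a);cv2.imwrite("pics/b.png",b)
E
```

```text
(no output)
```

View pics/a.png

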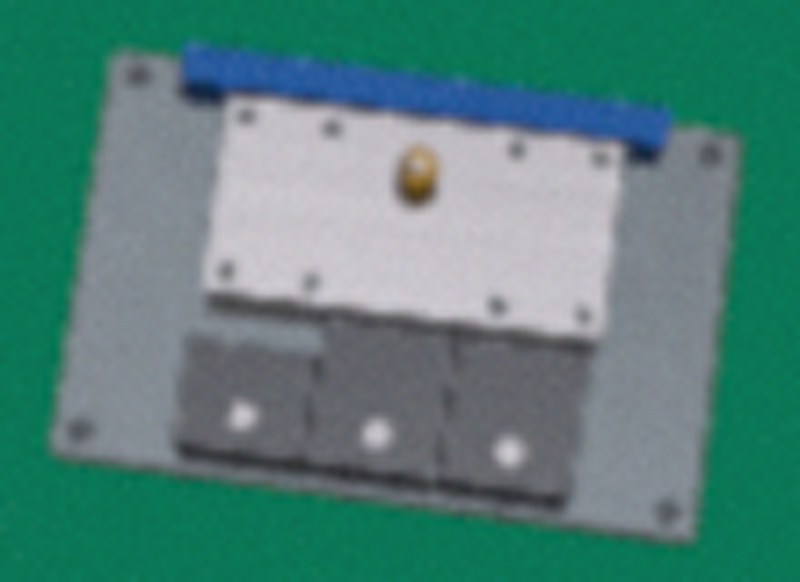

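View pics/b.png

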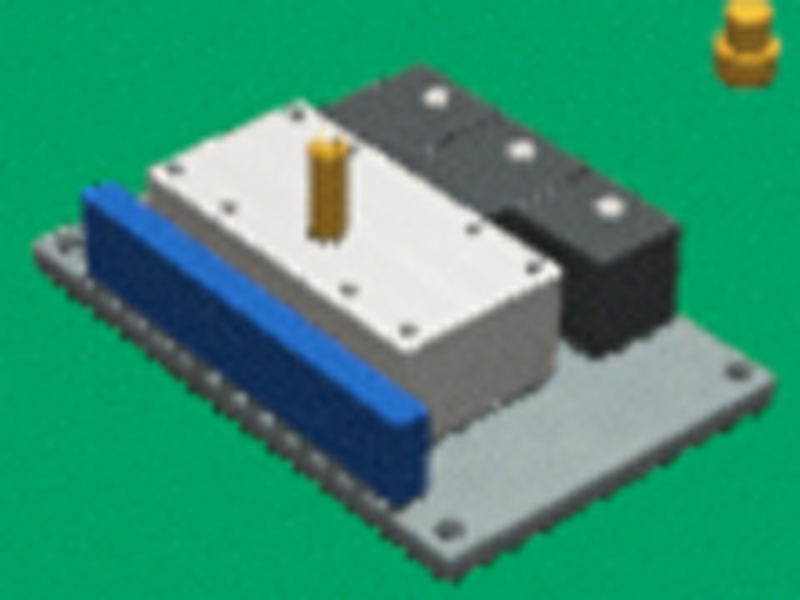

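The top crop (scale 7.27, offset 220,150) puts the wide stop at the left (+y) end, with its gap at crop (255,328), and the port top at about (418,158). The scene crop agrees. Next step: measure everything in both views.

```bash
cat > meas.py <<'E'
from h import *
def rect(P):
    c,s,a=cv2.minAreaRect((P[:,:2]*1000).astype(np.float32)); return np.round(c,1),np.round(s,1),round(a,2)
if __name__=="__main__":
  for n in("top","scene"):
    d=shot(n); C=cloud(d); hsv=cv2.cvtColor(d["img"],cv2.COLOR_RGB2HSV); H,S,V=[hsv[...,i].astype(int) for i in range(3)]
    Z=C[...,2]; X=C[...,0];Y=C[...,1]
    v,u=np.mgrid[:420,:560]
    def rep(name,m,z):
        m=m.astype(np.uint8); k,l,st,ce=cv2.connectedComponentsWithStats(m)
        if k<2: print(n,name,"none");return
        i=1+np.argmax(st[1:,4]); mm=l==i; uv=np.c_[u[mm],v[mm]]; P=onplane(d,uv,z)
        print(n,name,"px",st[i,4],"cen",np.round(ce[i],1),"Zmed",np.round(np.nanmedian(Z[mm])*1000,1),"rect",*rect(P),"mean",np.round(P.mean(0)*1000,1)[:2])
    work=(X>.2)&(X<.75)&(abs(Y)<.5)
    rep("sleeve_all",work&(H>3)&(H<17)&(S>120)&(V>60)&(Z<.045)&(Y>.1),.030)
    rep("sleeve_top",work&(H>3)&(H<17)&(S>120)&(Z>.026)&(Z<.036)&(Y>.1),.030)
    rep("wedge_top",work&(H>20)&(H<34)&(S>150)&(Z>.079),.084)
    rep("fence_top",work&(H>100)&(H<125)&(S>120)&(Z>.034),.040)
    rep("box_top",work&(S<40)&(V>140)&(Z>.043)&(Z<.055),.048)
    rep("port",work&(H>10)&(H<30)&(S>90)&(Z>.053)&(X>.42)&(abs(Y)<.1),.080)
    rep("port_top",work&(H>10)&(H<30)&(S>90)&(Z>.075)&(X>.42)&(abs(Y)<.1),.080)
    rep("stops",work&(S<60)&(V<110)&(Z>.041)&(Z<.05)&(abs(Y)<.12),.045)
    rep("stand_top",work&(V<45)&(Z>.040)&(Z<.05)&(Y<-.2),.044)
    rep("adapter",work&(H>10)&(H<30)&(S>90)&(X<.42)&(abs(Y)<.1),.026)
E
python3 meas.py; cp meas.py m0.py
```

```text
top sleeve_all px 101 cen [152.  225.4] Zmed 28.0 rect [509.6 265.2] [27.1 22.9] 44.83 mean [509.9 265.2]
top sleeve_top px 62 cen [151.1 225.1] Zmed 29.6 rect [510.2 266.9] [23.9 21.4] 44.86 mean [510.6 267.2]
top wedge_top px 234 cen [433.4 245.7] Zmed 83.9 rect [ 445.3 -330. ] [44.6 22.8] 88.13 mean [ 444.9 -329.9]
top fence_top px 340 cen [277.8 162.6] Zmed 39.8 rect [641.1 -14.1] [148.2  12.9] 80.18 mean [641.3 -13.8]
top box_top px 1417 cen [276.2 179.7] Zmed 48.0 rect [601.4  -9.3] [119.9  59.6] 81.22 mean [600.7  -9.1]
top port px 13 cen [277.2 174.5] Zmed 77.7 rect [604.  -11.5] [6.1 8.7] 17.45 mean [604.3 -11.1]
top port_top px 9 cen [277.6 174.1] Zmed 78.3 rect [605.5 -11.7] [6.3 4.3] 88.55 mean [605.3 -11.8]
top stops px 687 cen [272.1 204.2] Zmed 44.8 rect [546.3   1.2] [117.3  44.5] 80.61 mean [547.4   1.2]
top stand_top px 48 cen [417.3 246.4] Zmed 42.9 rect [ 444.6 -312.2] [15.5 37.2] 85.5 mean [ 446.8 -309.7]
top adapter px 74 cen [279.8 276.3] Zmed 23.7 rect [392.4 -11.6] [17.2 19.2] 88.36 mean [392.9 -11.2]
scene sleeve_all px 233 cen [412.8 271.3] Zmed 20.8 rect [
[... 303 characters left out ...]
.4] Zmed 39.0 rect [646.9  -9.6] [154.6  17.2] 80.25 mean [647.1  -5.2]
scene box_top px 968 cen [268.4 224.3] Zmed 47.5 rect [604.2  -6.8] [121.   61.8] 80.58 mean [606.4  -2.3]
scene port px 61 cen [264.  216.4] Zmed 68.3 rect [627.9   4.6] [37.5  9.6] 41.1 mean [627.2   5.3]
scene port_top px 16 cen [263.8 212.1] Zmed 77.8 rect [617.7  -4.2] [10.5  9.6] 40.62 mean [616.4  -4.6]
scene stops px 560 cen [289.6 215. ] Zmed 44.4 rect [550.    6.4] [120.6  40.9] 81.3 mean [550.2   5.9]
scene stand_top px 25 cen [218.  154.1] Zmed 42.0 rect [ 450.6 -302. ] [39.7  9.8] 1.61 mean [ 451.3 -302.6]
scene adapter px 90 cen [326.6 196.1] Zmed 12.7 rect [413.4   3.9] [52.4 17.8] 35.59 mean [414.7   3.7]
```

Both views agree to within about 3 mm:
- Fixture yaw is about -9.5° and the box top centre about (0.602, -0.008).
- The wedge head is about (0.447, -0.328).
- The sleeve is about (0.512, 0.268).

I'll squeeze the sleeve from two directions, which centres it exactly and also calibrates the cameras.

```bash
cat > s1.py <<'E'
from h import *
Y=R.from_euler('z',np.radians(-9.4)).as_matrix()
def best(pos,yaws):
    o=[]
    for y in yaws:
        q=planner.inverse_kinematics(pos,down(y))
        if q is not None: o.append((abs(np.array(q)[5]),y,np.round(q,2)))
    return sorted(o,key=lambda t:t[0])
E
python3 - <<'E'
from s1 import *
f=np.radians(-9.4)
for nm,p in(("sleeve",[.512,.268,.006]),("port",[.611,-.009,.1]),("wedge",[.447,-.328,.06]),("gap",[.57,.04,.1])):
    for t in best(p,[f,f+np.pi/2,f-np.pi/2,f+np.pi]): print(nm,t)
E
```

```text
sleeve (np.float64(0.5429664774679299), np.float64(-0.16406094968746698), array([ 0.38,  0.7 ,  1.65, -0.  ,  0.79,  0.54]))
sleeve (np.float64(1.0278298493269666), np.float64(1.4067353771074296), array([ 0.38,  0.7 ,  1.65, -0.  ,  0.79, -1.03]))
sleeve (np.float64(2.1137628042628265), np.float64(-1.7348572764823635), array([ 0.38,  0.7 ,  1.65, -0.  ,  0.79,  2.11]))
sleeve (np.float64(2.598626176121863), np.float64(2.977531703902326), array([ 0.38,  0.7 ,  1.65, -0.  ,  0.79, -2.6 ]))
port (np.float64(0.05164233028949283), np.float64(-0.16406094968746698), array([-0.11,  0.6 ,  1.5 , -0.  ,  1.04,  0.05]))
port (np.float64(1.5191539965054037), np.float64(1.4067353771074296), array([-0.11,  0.6 ,  1.5 , -0.  ,  1.04, -1.52]))
port (np.float64(1.6224386570843894), np.float64(-1.7348572764823635), array([-0.11,  0.6 ,  1.5 , -0.  ,  1.04,  1.62]))
wedge (np.float64(0.5766846256352807), np.float64(-0.16406094968746698), array([-0.74,  0.59,  1.68, -0.  ,  0.87, -0.58]))
wedge (np.float64(0.9941117011596159), np.float64(-1.7348572764823635), array([-0.74,  0.59,  1.68, -0.  ,  0.87,  0.99]))
wedge (np.float64(2.1474809524301772), np.float64(1.4067353771074296), array([-0.74,  0.59,  1.68, -0.  ,  0.87, -2.15]))
wedge (np.float64(2.5649080279545124), np.float64(2.977531703902326), array([-0.74,  0.59,  1.68, -0.  ,  0.87,  2.56]))
gap (np.float64(0.12962657992106497), np.float64(-0.16406094968746698), array([-0.03,  0.55,  1.61, -0.  ,  0.98,  0.13]))
gap (np.float64(1.4411697468738318), np.float64(1.4067353771074296), array([-0.03,  0.55,  1.61, -0.  ,  0.98, -1.44]))
gap (np.float64(1.7004229067159615), np.float64(-1.7348572764823635), array([-0.03,  0.55,  1.61, -0.  ,  0.98,  1.7 ]))
gap (np.float64(3.0119660736687286), np.float64(2.977531703902326), array([-0.03,  0.55,  1.61, -0.  ,  0.98, -3.01]))
```

```bash
python3 - <<'E'
from s1 import *
f=np.radians(-9.4); p=np.array([.512,.268,0])
manip.goto(p+[0,0,.09],down(f+np.pi/2)); manip.move_linear(p+[0,0,.006],vel=.12)
eoat.close_gripper(); print(sensors.read_gripper_width(),sensors.read_grasp_force()); eoat.open_gripper()
manip.goto(p+[0,0,.006],down(f)); 
for n in("top","scene"):
    d=shot(n); cv2.imwrite(f"pics/sl_{n}.png",d["img"][:,:,::-1])
eoat.close_gripper(); print(sensors.read_gripper_width(),sensors.read_grasp_force(),sensors.read_tcp_pos(),sensors.read_time_s())
manip.move_linear(p+[0,0,.13],vel=.15)
pp=np.array([.6115,-.0095,.13]); manip.goto(pp,down(f)); manip.dwell(.2)
d=shot("scene"); cv2.imwrite("pics/hov.png",d["img"][:,:,::-1]); np.savez("hov.npz",**d)
c=d["img"][130:250,190:350]; cv2.imwrite("pics/hovc.png",cv2.resize(c,(800,600),interpolation=cv2.INTER_CUBIC)[:,:,::-1])
print(sensors.read_tcp_pos(),sensors.read_gripper_width(),sensors.read_contact_force(),sensors.read_time_s())
E
```

```text
0.024712334067132535 29.999843663536012
0.024788069875673262 29.999992397338247 [0.51198171 0.26799374 0.005999  ] 7.5417
[ 0.61140444 -0.00843813  0.13004083] 0.024689273803287965 [ 0.14871653 -0.13750146 -1.42116083] 9.9
```

View pics/hovc.png

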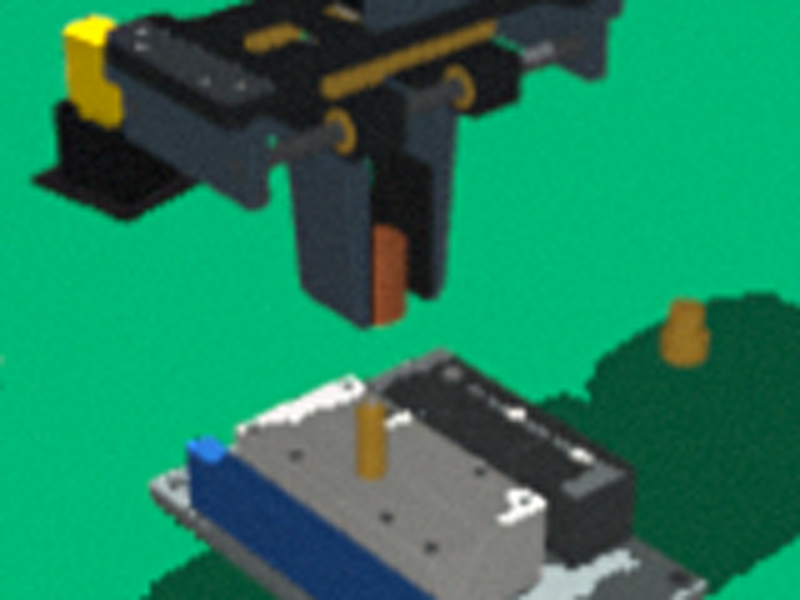

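The scene crop (scale 5, offset 190,130) shows the sleeve gripped, with its right edge at about (407,270) and its bottom at (385,322). The port below runs from about (356..388, 403) to its foot at (372,478). Using the sleeve's known TCP position as the reference, I can compute the port's position.

```bash
cat > port.py <<'E'
from h import *
def proj(d,P):
    A=att(d); c=(np.atleast_2d(P)-d["eye"])@A; c=c*[1,-1,-1]
    return cv2.projectPoints(c,np.zeros(3),np.zeros(3),np.array(d["K"],float),np.array(d["distortion"],float))[0].reshape(-1,2)
def dirs(d,c):
    t=np.array(d["eye"])[:2]-c[:2]; t/=np.linalg.norm(t); tow=np.r_[t,0]; right=np.r_[-t[1],t[0],0]  # right as seen from camera
    return tow,right
E
python3 - <<'E'
from port import *
d=dict(np.load("hov.npz")); img=d["img"]; hsv=cv2.cvtColor(img,cv2.COLOR_RGB2HSV).astype(int)
H,S,V=hsv[...,0],hsv[...,1],hsv[...,2]
for nm,(r0,r1,c0,c1) in dict(sleeve=(174,197,262,275),port=(208,228,258,272)).items():
    print(nm)
    for r in range(r0,r1): 
        print(r,[f"{H[r,c]}/{S[r,c]}/{V[r,c]}" for c in range(c0,c1)] if r%4==0 else "", np.where((S[r,c0:c1]>110)&(H[r,c0:c1]<28)&(V[r,c0:c1]>50))[0]+c0)
tcp=np.array([.6114,-.0086,.130]); tow,right=dirs(d,tcp); b=tcp-[0,0,.006]
print("pred right edge mid",proj(d,b+.013*right+[0,0,.015]),"bottom front",proj(d,b+.013*tow),"bottom right",proj(d,b+.013*right), "top far",proj(d,b-.013*tow+[0,0,.03]))
print("axis port guess foot front",proj(d,np.r_[tcp[:2],.048]+.006*tow),"mid",proj(d,np.r_[tcp[:2],.064]),"L/R",proj(d,np.r_[tcp[:2],.064]-.006*right),"top",proj(d,np.r_[tcp[:2],.080]))
print(right,tow)
E
```

```text
sleeve
174  []
175  [265 266 267 268]
176 ['101/84/64', '104/88/55', '8/131/66', '10/177/128', '10/182/130', '9/175/125', '11/176/110', '9/152/92', '7/123/52', '12/51/25', '80/61/25', '90/12/21', '15/60/17'] [264 265 266 267 268 269 270]
177  [264 265 266 267 268 269 270]
178  [264 265 266 267 268 269 270 271]
179  [264 265 266 267 268 269 270 271]
180 ['101/85/63', '105/91/56', '8/125/63', '10/181/128', '10/171/128', '11/175/127', '10/182/122', '10/180/119', '9/170/102', '10/141/49', '45/22/23', '140/48/16', '105/23/22'] [264 265 266 267 268 269 270]
181  [264 265 266 267 268 269 270 271]
182  [264 265 266 267 268 269 270 271]
183  [264 265 266 267 268 269 270 271]
184 ['101/71/68', '105/70/58', '8/137/69', '11/185/134', '11/181/134', '10/175/130', '10/173/124', '10/182/116', '9/166/103', '11/130/53', '30/21/24', '30/11/24', '45/43/24'] [264 265 266 267 268 269 270 271]
185  [264 265 266 267 268 269 270 271]
186  [264 265 266 267 268 269 270 271]
187  [264 265 266 267 268 269 270]
188 ['104/92/64', '100/68/56', '7/129/71', '10/174/138', '11/176/132', '10/173/131', '10/180/122', '10/
[... 1758 characters left out ...]
 262 263 264 265 266]
223  [261 262 263 264 265 266]
224 ['30/2/121', '38/8/123', '18/25/121', '19/104/123', '20/180/140', '20/190/150', '20/190/149', '20/184/143', '20/148/131', '22/46/123', '20/6/124', '0/2/123', '23/8/128', '26/14/128'] [262 263 264 265 266]
225  [263 264 265]
226  []
227  []
pred right edge mid [[270.71292864 183.66193011]] bottom front [[263.8175377  194.23842426]] bottom right [[270.71385931 190.59342381]] top far [[263.63279676 173.26763267]]
axis port guess foot front [[264.10851537 225.74985209]] mid [[264.02817776 217.22097518]] L/R [[260.93823361 217.25000628]] top [[263.9639738 210.313577 ]]
[-0.66373958  0.74796375  0.        ] [0.74796375 0.66373958 0.        ]
```

The sleeve prediction matches the image to about 0.1 px, so the scene camera is accurate here. The port is at about (0.6119, -0.0092), and I can lower the sleeve under a force limit.

```bash
python3 - <<'E'
from s1 import *
p=np.array([.6119,-.0092,0])
manip.move_linear(p+[0,0,.092],vel=.08); manip.dwell(.3); print(sensors.read_tcp_pos(),sensors.read_contact_force())
s=manip.move_linear(p+[0,0,.0525],vel=.03,force_limit=5)
print(s,sensors.read_tcp_pos(),sensors.read_contact_force(),sensors.read_moment(),sensors.read_time_s())
E
```

```text
[ 0.61209602 -0.00923597  0.09238041] [-0.83222768 -0.34839811 -0.44270655]
True [ 0.61120605 -0.00923574  0.0815044 ] [ 0.32356791 -0.67444913 -1.33079215] [-0.14956587  0.04833619 -0.00250102] 11.3917
```

```bash
python3 - <<'E'
from s1 import *
p=np.array([.6119,-.0092,0]); manip.dwell(.2); print(sensors.read_tcp_pos(),sensors.read_contact_force())
s=manip.move_linear(p+[0,0,.0525],vel=.02,force_limit=8)
print(s,sensors.read_tcp_pos(),sensors.read_contact_force(),sensors.read_moment()); manip.dwell(.2)
print(sensors.read_tcp_pos(),sensors.read_contact_force(),sensors.read_moment(),sensors.read_time_s())
d=shot("scene"); c=d["img"][130:250,190:350]; cv2.imwrite("pics/in1.png",cv2.resize(c,(800,600),interpolation=cv2.INTER_CUBIC)[:,:,::-1])
E
```

```text
[ 0.61137607 -0.00923808  0.08205729] [-0.17936202 -0.07316919 -1.09508524]
True [ 0.6118284  -0.00922177  0.05393105] [-0.83258707 -0.43945642  8.50326967] [-0.1065718   0.21464845  0.00056138]
[ 0.61182084 -0.00919136  0.05395092] [-1.12413492 -1.02777132  8.21409325] [-0.06722323  0.22536733  0.03740331] 13.0833
```

The sleeve is seated at TCP z = 0.054, as predicted. Next I release it, back off, check it, fetch the wedge and hover over the gap.

```bash
python3 - <<'E'
from s1 import *
f=np.radians(-9.6); p=sensors.read_tcp_pos()
p=np.array(p)
eoat.open_gripper(); manip.move_linear(p+[0,0,.09],vel=.15)
w=np.array([.4479,-.3286,0]); yw=np.radians(-1.9)
manip.goto(w+[0,0,.12],down(yw))
d=shot("scene"); np.savez("aft.npz",**d); c1=d["img"][180:280,210:340]
manip.move_linear(w+[0,0,.049],vel=.1); print(sensors.read_tcp_pos(),sensors.read_contact_force())
eoat.close_gripper(); print(sensors.read_gripper_width(),sensors.read_grasp_force())
manip.move_linear(w+[0,0,.17],vel=.12)
g=np.array([.5794,.0387,0])
manip.goto(g+[0,0,.14],down(f)); manip.dwell(.4)
print(sensors.read_tcp_pos(),sensors.read_contact_force(),sensors.read_time_s())
d=shot("scene"); np.savez("gap.npz",**d); c2=d["img"][130:270,200:340]
cv2.imwrite("pics/two.png",np.hstack([cv2.resize(c1,(400,308),interpolation=cv2.INTER_CUBIC),cv2.resize(c2,(400,400),interpolation=cv2.INTER_CUBIC)[:308]] if 0 else [cv2.resize(c1,(400,400)),cv2.resize(c2,(400,400),interpolation=cv2.INTER_CUBIC)])[:,:,::-1])
d=shot("top"); np.savez("gapt.npz",**d)
E
```

```text
[ 0.44821894 -0.3287707   0.04944568] [-0.25672883  0.66246955  0.40021075]
0.022983786421172634 29.993566274642944
[0.57941375 0.03837933 0.14002498] [-0.24177641  0.36108205  0.27500691] 21.3
```

View pics/two.png

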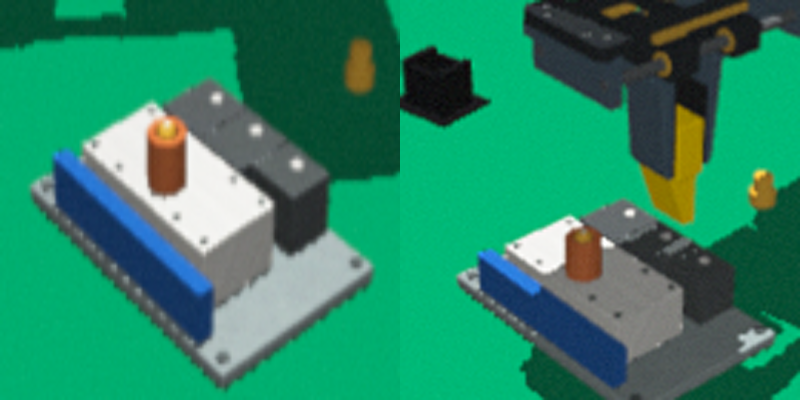

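The left half shows the sleeve seated, with the port tip visible in the bore. In the right half the wedge is held with its slope towards the box, and its tip is at about (683,222). Before inserting, I'll check my predicted stop and fence corners against the picture.

```bash
python3 - <<'E'
from port import *
f=np.radians(-9.6); M=np.array([.6378,-.0117]); ex=np.array([np.cos(f),np.sin(f)]); ey=np.array([-ex[1],ex[0]])
W=lambda x,y,z: np.r_[M+ex*x/1000+ey*y/1000,z/1000]
d=dict(np.load("aft.npz")); s=7.0; r0,c0=195,235
img=cv2.resize(d["img"][r0:r0+85,c0:c0+110],None,fx=s,fy=s,interpolation=cv2.INTER_CUBIC)[:,:,::-1].copy()
P=[W(-79,59.75,10),W(-79,59.75,45),W(-79,20.2,45),W(-68,20.2,45),W(0,75,40),W(0,-75,40),W(12,75,40),W(-106,100,10),W(24,100,10)]
for q in proj(d,np.array(P)):
    x,y=((q-[c0,r0]+.5)*s).astype(int); cv2.drawMarker(img,(x,y),(0,0,255),0,11,1)
cv2.imwrite("pics/chk.png",img)
E
```

```text
(no output)
```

View pics/chk.png

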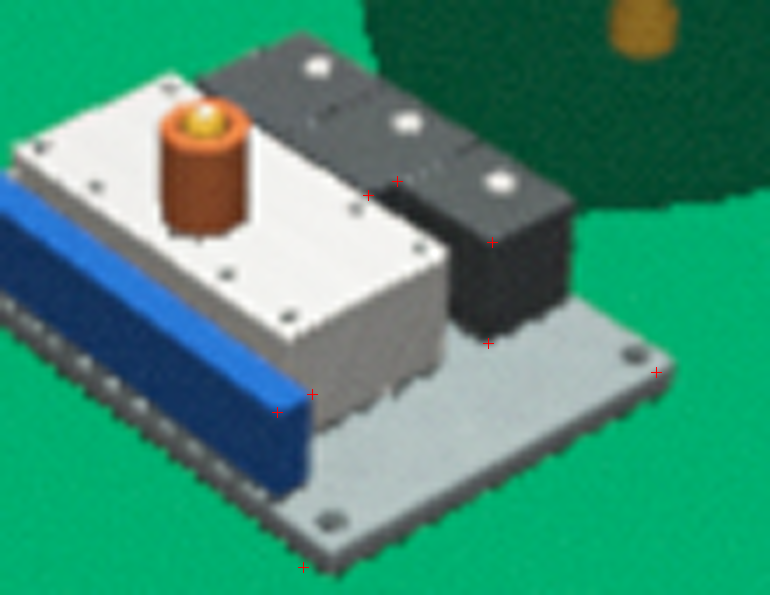

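The predicted stop and fence corners match the image to within about 0.7 px, so I start inserting. The first descent is shallow and force-limited, followed by a gentle touch against the stop.

```bash
cat > g.py <<'E'
from s1 import *
f=np.radians(-9.6); ex=np.r_[np.cos(f),np.sin(f),0]; ey=np.r_[-ex[1],ex[0],0]
M=np.array([.6378,-.0117,0])
def st(t):
    p=np.array(sensors.read_tcp_pos()); F=np.array(sensors.read_contact_force())
    print(t,"xf %.2f yf %.2f z %.2f"%tuple(1000*np.array([(p-M)@ex,(p-M)@ey,p[2]])),"F fx %.1f fy %.1f fz %.1f"%(F@ex,F@ey,F[2]),"t",round(sensors.read_time_s(),2)); return p
G=lambda x,y,z: M+ex*x/1000+ey*y/1000+[0,0,z/1000]
E
python3 - <<'E'
from g import *
st("0")
manip.move_linear(G(-66,40,98),vel=.08); manip.dwell(.2); st("hover")
s=manip.move_linear(G(-66,40,78),vel=.025,force_limit=4); manip.dwell(.15); p=st(f"in {s}")
if p[2]<.0800:
    s=manip.move_linear(p-ex*.005,vel=.012,force_limit=3); manip.dwell(.1); st(f"probe {s}")
E
```

```text
0 xf -65.97 yf 39.82 z 140.02 F fx -0.3 fy -0.1 fz -1.1 t 21.4
hover xf -65.68 yf 40.04 z 98.52 F fx 0.6 fy 0.6 fz -1.8 t 22.27
in False xf -65.91 yf 40.01 z 78.15 F fx -0.7 fy -0.5 fz 0.5 t 23.38
probe True xf -69.37 yf 40.00 z 77.87 F fx 3.3 fy 0.5 fz -0.6 t 23.84
```

The wedge's back touched the stop at xf ≈ -69.3. I'll back off slightly and press down.

```bash
python3 - <<'E'
from g import *
s=manip.move_linear(G(-69.0,40,70),vel=.02,force_limit=10); manip.dwell(.1); st(f"a {s}")
s=manip.move_linear(G(-69.0,40,56),vel=.012,force_limit=13); manip.dwell(.2); st(f"b {s}"); manip.dwell(.3); st("hold")
print(sensors.read_gripper_width(),sensors.read_grasp_force())
E
```

```text
a False xf -69.26 yf 39.99 z 69.91 F fx 0.1 fy 0.1 fz -1.4 t 24.48
b True xf -69.41 yf 40.01 z 62.41 F fx 0.9 fy 0.2 fz 2.9 t 25.38
hold xf -69.41 yf 39.98 z 62.42 F fx 3.5 fy 0.8 fz 1.9 t 25.68
0.02304335628138678 30.012382864952087
```

```bash
python3 - <<'E'
from g import *
for z in (62.0,61.5,61.0,60.5,60.0):
    s=manip.move_linear(G(-69.3,40,z),vel=.006,force_limit=25); manip.dwell(.3); st(f"{z} {s}")
    F=sensors.read_contact_force()
    if F[2]>13: break
manip.dwell(.4); st("hold")
d=shot("scene"); np.savez("fin.npz",**d); cv2.imwrite("pics/fin.png",cv2.resize(d["img"][185:275,215:335],(800,600),interpolation=cv2.INTER_CUBIC)[:,:,::-1])
E
```

```text
62.0 False xf -69.36 yf 39.98 z 62.35 F fx -0.1 fy 0.3 fz 9.7 t 26.25
61.5 False xf -69.42 yf 40.03 z 62.09 F fx -3.1 fy -1.1 fz 15.7 t 26.8
hold xf -69.39 yf 40.02 z 62.11 F fx -1.7 fy 0.4 fz 14.8 t 27.2
```

View pics/fin.png

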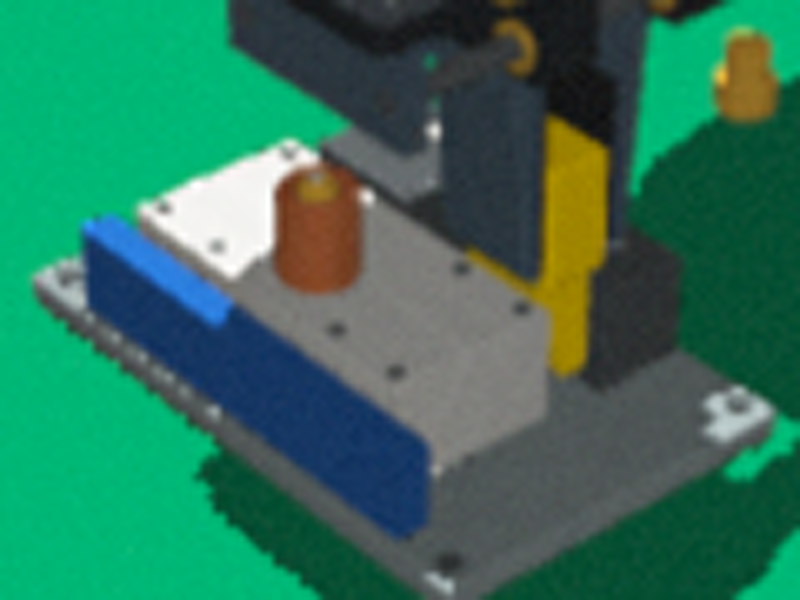

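The final crop shows the sleeve seated at (318,230). The wedge is down between the stop and the box at (575,300), and the box lies along the fence. The push holds steady at about 15 N with the wedge bottom about 7 mm above the plate, both within the stated ranges, so I'm handing it in.

```bash
python3 - <<'E'
from g import *
st("end"); print(sensors.read_grasp_force()); print(order.job_done())
E
```

```text
end xf -69.39 yf 40.03 z 62.12 F fx -1.5 fy -0.4 fz 15.4 t 27.25
30.01425862312317
the job is handed in; nothing more can be done
None
```

I handed the job in at about 27 s: the sleeve is seated on the port and released, and the wedge is still gripped and pushing down at about 15 N. The last picture shows the box against the fence, though I judged flushness from that and the jam depth rather than measuring it at both ends.

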